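# Swing the plate carrier home on the shaker and start it

## Robot

A 7-joint arm with a two-finger parallel gripper is mounted at the origin on the work surface; the furniture and walls round the work are solid. World frame = base frame: x ahead of the robot, y to its left, z up, the work surface at z = 0. Lengths are in m, angles in rad, forces in N, time in s.
With the tool pointing down it reaches from about 0.4 to 0.85 m from the base axis. Payload 4.5 kg.
Tool frame: the origin (TCP) lies between the finger pads; the fingertips stand r.finger_overhang ahead of it and the grasp point (between the pads) lies 8 mm behind it (r.finger_overhang is the distance from the TCP to the fingertips, in m); z points along the fingers, x is the direction in which the jaws open and shut, and the axes are right-handed (so a half turn about z gives the same grasp; the last joint's range is limited). The gripper opens to 88 mm and grips with 3 to 60 N. Pads are 18 mm wide; open, the fingers measure 123 mm over their backs; the gripper's body (75 mm by 187 mm) begins 45 mm behind the grasp point.
Start: joints at [-1.204, 0.689, -0.195, 1.565, 0.157, 0.902, -0.215], TCP at [0.204, 0.591, 0.25] pointing down, gripper open.
Joint ranges: [-3.01, 3.01], [-0.46, 2.08], [-1.47, 1.51], [0.13, 2.56], [-1, 4.14], [0.04, 2.09], [-2.66, 2.66]. Speed limits (rad/s): [2.57, 2.57, 3.14, 3.14, 3.14, 3.14, 3.14].

## Interface

Orientations are given as a unit quaternion [x, y, z, w].
In Python, from plant import r gives the robot as it stands.
- The arm moves only by the tool move_arm, never from a script. Its argument "targets" is a list that holds one entry, the list of rows, each a list of 7 numbers: the turn, a rotation vector about the world's x, y, z in rad, then the shift along the world's x, y, z in m, then the opening, from 0 (shut) to 1 (fully open). A call has 1 to 5 rows; each row shifts and turns the pose as measured when the row begins; what a row does not reach is not made up. A row lasts 1/10 s, in which the tool goes at most 50 mm and 8.59 degrees, less where a joint would pass 70% of its speed; a pose out of reach is approached as far as the arm can. A call with a gripper value outside its range is refused whole. The fingers move at their own pace and stop on an object; "force" is the grip in N (left out, the last holds). Time passes only in rows, so rows that do not move let the fingers close. It gives the time, the measured TCP pose, the force and the opening at its end, in the units of the state.
- r.get_state(): the state, without advancing time (a new reading comes with each control period).
- r.snapshot(name): name is "scene" or "top" or "wrist"; returns a dict with "frame" (400x640x3 uint8, red, green, blue), "K" (3x3 intrinsics, pixels), "T" (4x4, takes a point from camera to world coordinates). Camera axes: x right, y up, looking along -z (the intrinsics and any distortion apply to the point x, -y, -z); pixel columns grow to the right and rows downward; lengths in m; the calibration is good to about 2 mm. A picture is of the moment at which its call begins. There is no depth.
- r.finish_job(): hands the job in, once; it reports no verdict.
Trained networks look in a picture, given as the dict that the camera call returned (one of the last four; its "shot" number tells which), for a name from the list of things; names that differ only in an ending like _2 or _b are one class to them, and where a whole thing is asked for, a point or a joint stands for the part that bears it (a point fixed in the world has none). Each returns a list of dicts, best first, with "score" (0 to 1); they miss things now and then, are a little off and sometimes report something else, mostly with a low value. They report only what shows in the picture. A call takes as long as a camera call.
- r.find_in(picture, query): "centre" ([row, column] in pixels, amid what is visible of it).
The state is a dict: "clock": time; "q": joint angles; "qd": joint speeds; "joint_torque": joint torques, N m; "tool_pos": TCP position; "eef_rot": TCP orientation; "contact_force": force on the tool from outside, world axes, zero at the start; "moment": the same for the moment, N m; "opening": opening from 0.0 (shut) to 1.0 (fully open).
Only numpy, scipy, OpenCV 4.12 (cv2) and the standard library are available. Lean on these libraries where they do the work, as an engineer would, in place of code of your own. Each camera call takes 0.05 s, during which the arm holds its last target. There are 200 camera calls.

## Task

The well-plate carrier sits crooked on the shaker, one corner notch hooked on the left stud. Push at the thumb lug on its opposite corner so that it turns about that stud, against the sprung plunger, until the red latch pin pops up in front of it and holds it square; swing it smoothly and never push harder than 20 newtons, or the samples splash. Once it is latched, not before, press the green start button down and let go; leave the other things on the bench where they are.

Things in the scene. Friction and masses are not known exactly. Their poses are not given: they have to be found in the camera images.
- shaker: White plate shaker fixed to the bench, 190 mm deep, 226 mm wide. Origin under its middle on the bench; x points to its rear, y to its left, z up. The grey platform's top is 62 mm above the origin. The control panel in front of the platform is 41 mm above it.
- carrier: Loose grey aluminium plate, 104 (x) x 180 (y) x 8 mm, 0.35 to 0.55 kg, flat on the platform, a white 96-well plate clipped on it (top 22 mm above its underside). Origin: underside, at the stud's axis when that bears on the end of the pivot notch (10 mm wide, open; up to 3 mm of play at the start). Seated, its axes are the shaker's; it starts turned 0.3 to 0.52 rad clockwise seen from above.
- lug_face (a point): Centre of the front face of the thumb lug at the carrier's corner opposite the pivot notch; in the carrier's frame at (76, -176, 24) mm. The lug is 24 mm wide, 4 mm thick and stands 26 mm above the plate's top. Push along a line 0.43 rad from the carrier's x towards its y, square to the line from the pivot stud, and level: a push that drags the lug down presses the carrier on the platform.
- pivot_stud (a point): Top centre of the left shoulder stud, at the platform's front left, about which the carrier turns; shoulder 8 mm diameter, head 14 mm diameter, top 15 mm above the platform; at (-40, 74) mm in the shaker's frame.
- far_stud (a point): Top centre of the right shoulder stud, of the same size, at the platform's rear right, at (40, -74) mm in the shaker's frame; the end of the carrier's far notch stops on it about 1.5 mm of lug travel past the point where the latch pin pops up.
- far_notch (a point): Point of the carrier that lies on the far stud's axis when it bears on that stud; on the plate's top, at (80, -148, 8) mm in the carrier's frame.
- latch_hole (a point): Centre of the latch pin's brass bush in the platform's top, 57 mm before and 60 mm right of the shaker's middle, just in front of the seated carrier's front edge; the carrier covers it at the start.
- latch_pin (a joint): Height of the red spring latch pin (8 mm diameter) above the platform in m: 0 held down under the carrier, 0.006 popped up, which it does by itself as soon as the carrier's front edge has passed it; then the plunger presses the carrier back on the pin.
- start_button_top (a point): Centre of the top of the green start button, 22 mm diameter, in a black ring at the left of the control panel; pressed straight down.
- start_button (a joint): Travel of the start button in m: 0 up, 0.004 fully down, about 4 N; it springs back.
- bottle_buffer: White bottle with green cap, 51 mm diameter, 98 mm high, a bystander; origin under its middle.
- marker_black: Black marker lying on the bench, 138 x 11 x 12 mm, a bystander; origin under its middle.
- note_pad: Yellow note pad, 76 x 76 x 16 mm, a bystander; origin under its middle.
- petri_dish: Beige closed culture dish, 64 mm diameter, a bystander; origin under its middle.
- plunger_nose (a point): Tip of the steel anti-rattle spring plunger at the platform's rear, which pushes on the carrier's rear edge over the last 8 mm or so of the lug's travel (spring 4 N at first touch, 14 N at home). It takes 1 to 3 N at the lug to swing the carrier freely and about 8 to 13 N to latch it with a level push; dragging down on the lug adds friction until it jams.

How it is judged:
By the outcome, as a careful person would: the job done as asked, in the order asked, and still so for the second after the job is handed in, with the robot touching nothing.
It also fails if it takes over 59 s, if anything falls off the work surface, if the arm or the gripper's body presses on something with over 40 N, if the wrist force passes 120 N, or if a joint passes its speed limit or range.

## Working session

There is one attempt and no reset: what is moved stays moved. The work goes in short steps, Python scripts to look and compute and a tool call to move; the robot and the scene stay as the last step left them, time stands still between calls to the robot, and variables do not carry over. Pictures are saved under pics/ and viewed, about 8 in all and at most 12, crops included, and the job is handed in when it is done.

Besides the shell and the picture viewer there is one more tool, called after "Request:" as name(argument=value, ...), one argument or row to a line, values as JSON. move_arm: Moves the arm, as the interface text tells. Its arguments: {"type":"object","properties":{"targets":{"type":"array","items":{"type":"array","items":{"type":"array","items":{"type":"number"}}}},"force":{"type":"number"}},"required":["targets"]}

```bash
mkdir -p pics
cat > h.py <<'E'
import numpy as np,cv2
from plant import r
def save(s,n): cv2.imwrite('pics/'+n,cv2.cvtColor(s["frame"],cv2.COLOR_RGB2BGR))
def ray(s,rc,z):
    K,T=s["K"],s["T"]; d=np.linalg.inv(K)@[rc[1],rc[0],1]; d=T[:3,:3]@(d*[1,-1,-1]); o=T[:3,3]
    return o+d*(z-o[2])/d[2]
def proj(s,p):
    T=s["T"]; c=T[:3,:3].T@(np.array(p)-T[:3,3]); u=s["K"]@(c*[1,-1,-1]); return (u[1]/u[2],u[0]/u[2])
E
python3 - <<'E'
from h import *
st=r.get_state(); print(st, r.finger_overhang)
Z=dict(pivot_stud=.077,far_stud=.077,lug_face=.086,start_button_top=.045,plunger_nose=.07,far_notch=.07,bottle_buffer=.05,marker_black=.01,note_pad=.01,petri_dish=.01,shaker=.05,carrier=.08,latch_hole=.062)
for n in ("top","scene"):
    s=r.snapshot(n); save(s,n+"0.png"); print(n,s["T"][:3,3].round(3), s["K"][0,0],list(s.keys()))
    for q in Z:
        for f in r.find_in(s,q)[:2]: print(q,round(f["score"],2),np.round(f["centre"]),ray(s,f["centre"],Z[q]).round(3))
E
```

```text
{'clock': 0.0, 'q': array([-1.20415807,  0.68999479, -0.19450175,  1.56635182,  0.15733007,
        0.90252285, -0.21510308]), 'qd': array([ 0.00102092, -0.00126422,  0.00138842,  0.00123197,  0.00068092,
       -0.0013044 , -0.00057615]), 'joint_torque': array([ 3.97965123e-04, -5.27564728e+01, -1.26641627e+00, -1.53434175e+01,
       -5.25306864e-02,  6.42060550e-03,  1.62612891e-04]), 'tool_pos': array([0.20406071, 0.59008726, 0.24890091]), 'eef_rot': array([ 8.14444346e-01,  5.80240916e-01, -7.14007234e-04,  6.13277980e-04]), 'contact_force': array([-0.8557127 ,  0.34599773, -0.70150231]), 'moment': array([-0.02976834,  0.00795588,  0.01059854]), 'opening': 0.9977690666861393} 0.011
top [ 0.459 -0.033  1.257] 422.22877947282734 ['frame', 'K', 'T', 'shot']
pivot_stud 0.78 [176. 310.] [ 0.575 -0.038  0.077]
far_stud 0.83 [171. 313.] [ 0.588 -0.048  0.077]
lug_face 0.73 [201. 324.] [ 0.503 -0.078  0.086]
lug_face 0.73 [174. 313.] [ 0.58  -0.048  0.086]
start_button_top 0.72 [248. 368.] [ 0.37  -0.205  0.045]
far_notch 0.96 [202. 322.] [ 0.502 -0.072  0.07 ]
bottle_buffer 0.62 [244. 
[... 602 characters left out ...]
face 0.75 [216. 318.] [ 0.49  -0.118  0.086]
start_button_top 0.72 [189. 250.] [0.42  0.123 0.045]
start_button_top 0.54 [202. 284.] [0.472 0.024 0.045]
plunger_nose 0.6 [216. 315.] [ 0.496 -0.094  0.07 ]
plunger_nose 0.25 [288. 284.] [ 0.353 -0.26   0.07 ]
far_notch 0.59 [215. 316.] [ 0.499 -0.089  0.07 ]
bottle_buffer 0.62 [158. 325.] [0.678 0.198 0.05 ]
marker_black 0.9 [289. 290.] [ 0.384 -0.212  0.01 ]
note_pad 0.74 [344. 322.] [ 0.381 -0.347  0.01 ]
petri_dish 0.67 [186. 250.] [0.442 0.197 0.01 ]
shaker 0.79 [228. 340.] [ 0.539 -0.131  0.05 ]
shaker 0.36 [342. 320.] [ 0.365 -0.368  0.05 ]
carrier 0.87 [217. 312.] [ 0.482 -0.107  0.08 ]
latch_hole 0.86 [228. 338.] [ 0.525 -0.144  0.062]
```

View pics/top0.png

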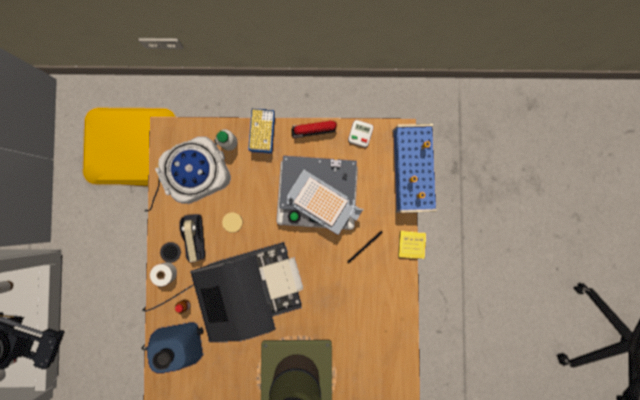

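View pics/scene0.png

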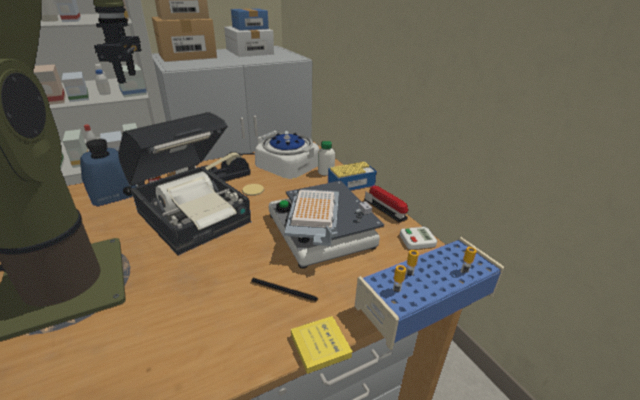

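The top view shows the shaker around (row 195, col 317), with the lug at its lower right near (210,357) and the button near (216,294). I'll swing over for a close wrist view.

Request:
move_arm(
  targets=[
    [[0, 0, -0.09, 0.01, -0.03, 0.03, 0], [0, 0, -0.09, 0.015, -0.04, 0.025, 0], [0, 0, -0.09, 0.018, -0.042, 0.02, 0], [0, 0, -0.09, 0.02, -0.044, 0.01, 0], [0, 0, -0.09, 0.02, -0.045, 0.01, 0]],
  ],
  force=40,
)

```text
clock: 1.9
tool_pos: [0.283, 0.3899, 0.3445]
eef_rot: [0.924, 0.382, -0.001, -0.003]
contact_force: [1.4, 0.3, -0.0]
opening: 0.57
```

Request:
move_arm(
  targets=[
    [[0, 0, -0.09, 0.02, -0.045, 0.01, 0], [0, 0, -0.09, 0.02, -0.045, 0.01, 0], [0, 0, -0.09, 0.02, -0.045, 0.01, 0], [0, 0, -0.09, 0.02, -0.045, 0.01, 0], [0, 0, -0.09, 0.02, -0.045, 0, 0]],
  ],
)

```text
clock: 2.4
tool_pos: [0.3821, 0.165, 0.3871]
eef_rot: [0.988, 0.157, 0.003, -0.005]
contact_force: [2.0, 0.1, -0.4]
opening: 0.114
```

Request:
move_arm(
  targets=[
    [[0, 0, -0.09, 0.02, -0.045, 0, 0], [0, 0, -0.09, 0.02, -0.045, 0, 0], [0, 0, -0.09, 0.02, -0.045, 0, 0], [0, 0, -0.07, 0.02, -0.045, 0, 0], [0, 0, 0, 0, 0, 0, 0]],
  ],
)

```text
clock: 2.9
tool_pos: [0.464, -0.0253, 0.3897]
eef_rot: [1.0, -0.025, 0.008, -0.003]
contact_force: [-0.8, 0.7, -0.9]
opening: 0.003
```

Run:
```python
from h import *
st=r.get_state(); print(st["clock"],st["tool_pos"],st["eef_rot"],st["contact_force"],st["opening"])
Z=dict(pivot_stud=.077,far_stud=.077,lug_face=.086,start_button_top=.045,plunger_nose=.07,far_notch=.07,carrier=.08,latch_hole=.062)
s=r.snapshot("wrist"); save(s,"w1.png"); print(s["T"].round(3), s["K"][0,0])
for q in Z:
    for f in r.find_in(s,q)[:2]: print(q,round(f["score"],2),np.round(f["centre"]),ray(s,f["centre"],Z[q]).round(4))
```

```text
2.9 [ 0.46396917 -0.02530452  0.38970801] [ 0.99964895 -0.02503455  0.00804788 -0.00323657] [-0.79432828  0.73022981 -0.88235388] 0.003315376584127178
[[ 0.999  0.053  0.001  0.465]
 [-0.05   0.953  0.298  0.054]
 [ 0.015 -0.297  0.955  0.525]
 [ 0.     0.     0.     1.   ]] 336.0359405806934
pivot_stud 0.79 [127. 394.] [0.5676 0.0009 0.077 ]
pivot_stud 0.51 [125. 313.] [0.4613 0.009  0.077 ]
far_stud 0.75 [127. 394.] [0.5672 0.001  0.077 ]
lug_face 0.95 [171. 348.] [ 0.5049 -0.0528  0.086 ]
start_button_top 0.59 [125. 313.] [0.4606 0.0063 0.045 ]
start_button_top 0.34 [174. 348.] [ 0.5085 -0.068   0.045 ]
far_notch 0.85 [174. 346.] [ 0.5031 -0.0609  0.07  ]
carrier 0.95 [177. 347.] [ 0.5032 -0.062   0.08  ]
carrier 0.21 [131. 394.] [ 0.5667 -0.0037  0.08  ]
latch_hole 0.66 [130. 396.] [ 0.5731 -0.0052  0.062 ]
```

View pics/w1.png

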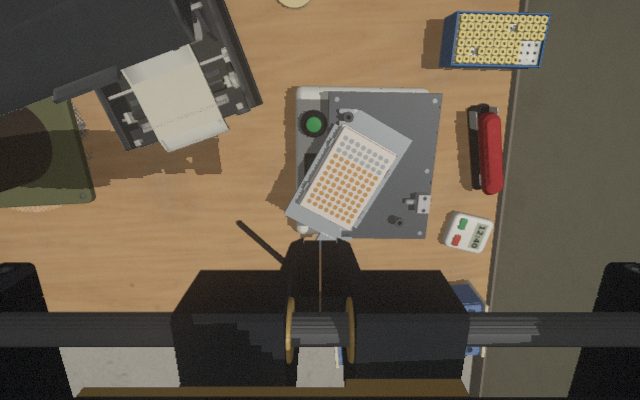

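The wrist view (image right = world +x) shows the pivot stud at (116,347), the far stud at (221,397) and the button at (125,313). The lug is hidden behind the fingers near (238,325). The detector points for the studs are only whole-part centres, so I'll use my pixel readings.

```bash
cat >> h.py <<'E'
def fit(p,f):  # shaker pose from the two studs
    a=np.array([-.04,.074]);b=np.array([.04,-.074]); d=f-p
    th=np.arctan2(d[1],d[0])-np.arctan2(*(b-a)[::-1]); return (p+f)/2,th,np.hypot(*d)
def R(t): return np.array([[np.cos(t),-np.sin(t)],[np.sin(t),np.cos(t)]])
E
python3 - <<'E'
from h import *
s=r.snapshot("wrist")
P=lambda rc,z: ray(s,rc,z)[:2]
p=P((116,347),.077);f=P((221,397),.077); c,th,L=fit(p,f)
b=P((124.5,313),.045)
print(p,f,"len",L,"exp .1682",c,th,"btn",b,"in shaker",R(th).T@(b-c))
# carrier corners, top z=.070: rear-left, front-right, rear right edges
for rc in [(141,411),(212,286),(108,357)]:
    q=P(rc,.070); print(rc,q,"rel pivot",q-p)
a=P((141,411),.07)-p
# predicted carrier corner rear-left (92,16)
print("carrier th from RL", np.arctan2(a[1],a[0])-np.arctan2(16,92), np.hypot(*a))
img=cv2.cvtColor(s["frame"],cv2.COLOR_RGB2BGR)[80:280,240:480]
cv2.imwrite("pics/w2.png",cv2.resize(img,None,fx=3.3,fy=2.9*1.03,interpolation=3)[:600,:800])
E
```

```text
[0.50234933 0.02896528] [ 0.57237845 -0.12069979] len 0.16523834223755282 exp .1682 [ 0.53736389 -0.04586725] -0.057907622037212114 btn [0.45729451 0.01666591] in shaker [-0.08355429  0.05779431]
(141, 411) [ 0.58935209 -0.0077827 ] rel pivot [ 0.08700277 -0.03674798]
(212, 286) [ 0.41368853 -0.1032278 ] rel pivot [-0.0886608  -0.13219308]
(108, 357) [0.51624054 0.03824784] rel pivot [0.01389121 0.00928256]
carrier th from RL -0.5718378133469504 0.09444519948640415
```

View pics/w2.png

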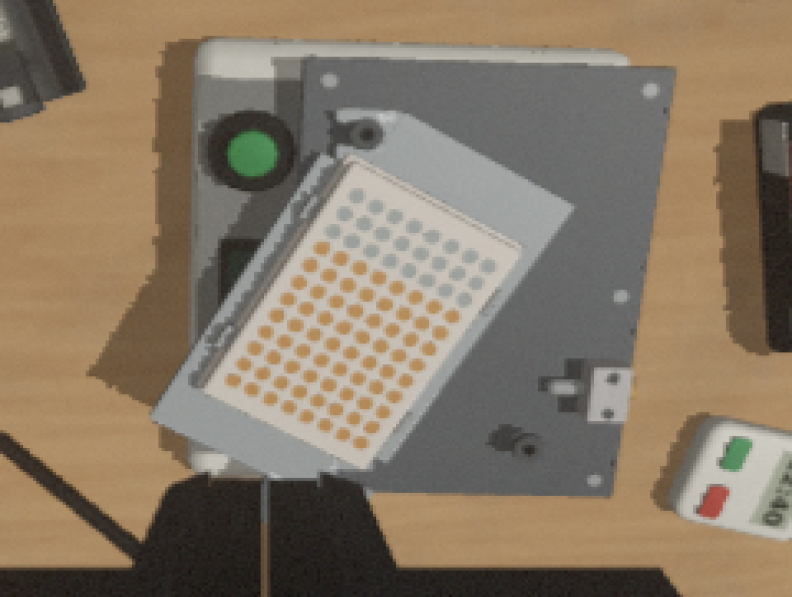

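Run:
```python
from h import *
s=r.snapshot("wrist")
P=lambda cx,cy,z: ray(s,(80+cy/2.987,240+cx/3.3),z)[:2]
p=P(368,132,.077);f=P(530,448,.077); c,th,L=fit(p,f)
b=P(252,153,.045)
print(p,f,"len",L,"exp .1682",c,th,"btn",b,"in shaker",R(th).T@(b-c))
RL=P(575,207,.07);FR=P(152,415,.07);FL=P(318,155,.07);E2=P(400,112,.07)
for n,q in dict(RL=RL,FR=FR,FL=FL,E2=E2).items(): print(n,q)
d=FL-FR; print("front edge yaw",np.arctan2(-d[0],d[1]))
d=RL-E2; print("left edge yaw",np.arctan2(d[1],d[0]))
d=RL-FR; yaw=np.arctan2(d[1],d[0])-np.arctan2(180,104); print("diag yaw",yaw,np.hypot(*d),"exp .2079")
mid=(RL+FR)/2; org=mid-R(yaw)@[.04,-.074]; lug=org+R(yaw)@[.076,-.176]
print("carrier origin",org,"pivot",p,"lug",lug, "push dir",yaw+.43, "lug from pivot",p+R(yaw)@[.076,-.176], "final lug", p+R(th)@[.076,-.176])
```

```text
[0.50825028 0.01793324] [ 0.57807638 -0.13524124] len 0.16833925804449137 exp .1682 [ 0.54316333 -0.058654  ] -0.0678353797745821 btn [0.46174782 0.00686174] in shaker [-0.08566914  0.05984645]
RL [ 0.59437422 -0.01964781]
FR [ 0.41310855 -0.11416212]
FL [0.48855584 0.00783963]
E2 [0.52189371 0.02550544]
front edge yaw -0.5538475216967871
left edge yaw -0.557138821596003
diag yaw -0.5662459562011862 0.20442651651970697 exp .2079
carrier origin [0.50968316 0.01700389] pivot [0.50825028 0.01793324] lug [ 0.47940283 -0.17229773] push dir -0.13624595620118624 lug from pivot [ 0.47796995 -0.17136838] final lug [ 0.57214561 -0.16281351]
```

Request:
move_arm(
  targets=[
    [[-0.003, 0.008, -0.03, -0.008, -0.035, -0.02, 0], [-0.003, 0.008, -0.03, -0.008, -0.035, -0.03, 0], [0, 0, -0.02, -0.007, -0.035, -0.035, 0], [0, 0, 0, -0.006, -0.035, -0.035, 0], [0, 0, 0, 0, 0, -0.045, 0]],
  ],
)

```text
clock: 3.95
tool_pos: [0.4386, -0.1601, 0.2255]
eef_rot: [0.998, -0.054, 0.009, -0.001]
contact_force: [1.2, 0.5, -0.8]
opening: 0.002
```

Request:
move_arm(
  targets=[
    [[0, 0, 0, 0, 0, -0.045, 0], [0, 0, 0, 0, 0, -0.02, 0], [0, 0, 0, 0, 0, 0, 0]],
  ],
)

```text
clock: 4.25
tool_pos: [0.4361, -0.1606, 0.1543]
eef_rot: [0.998, -0.055, 0.006, -0.001]
contact_force: [-1.1, 0.1, 0.2]
opening: 0.009
```

Run:
```python
from h import *
st=r.get_state(); print(st["clock"],st["tool_pos"],st["eef_rot"],st["contact_force"],st["opening"])
s=r.snapshot("wrist"); save(s,"w3.png")
for f in r.find_in(s,"lug_face")[:3]: print(f["score"],f["centre"],ray(s,f["centre"],.086))
print("proj lug",proj(s,(.479,-.172,.086)),proj(s,(.479,-.172,.096)))
```

```text
4.25 [ 0.43610513 -0.16055278  0.15425737] [ 0.9984475  -0.05537667  0.00583244 -0.00141519] [-1.05050647  0.13263413  0.22878142] 0.009415948327289153
0.61 [90.7, 391.9] [ 0.48616907 -0.08714048  0.086     ]
proj lug (np.float64(226.55507560886232), np.float64(386.97909829433263)) (np.float64(232.83824611892743), np.float64(390.1894323686252))
```

View pics/w3.png

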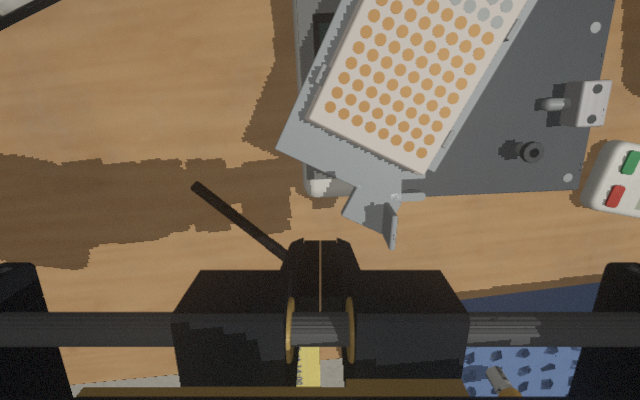

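The wrist view shows the lug's upright wall at about (224,390), close to the predicted projection (227,387). A clear shelf lies in front of it, and the fingers sit about 25 mm before it. I'll descend and close in.

Request:
move_arm(
  targets=[
    [[-0.001, 0.005, 0, 0, -0.006, -0.03, 0], [-0.001, 0.005, -0.01, 0, 0, -0.028, 0], [0, 0, -0.01, 0, 0, -0.005, 0], [0, 0, 0, 0.01, -0.001, 0, 0], [0, 0, 0, 0.006, -0.001, 0, 0]],
  ],
)

```text
clock: 4.85
tool_pos: [0.461, -0.1701, 0.1001]
eef_rot: [0.998, -0.064, 0.011, 0.003]
contact_force: [-0.4, -0.3, 0.1]
opening: 0.004
```

Run:
```python
from h import *
st=r.get_state(); print(st["clock"],st["tool_pos"],st["eef_rot"],st["contact_force"],st["opening"])
s=r.snapshot("wrist"); save(s,"w4.png")
print("proj lug",proj(s,(.479,-.172,.086)))
```

```text
4.85 [ 0.46103288 -0.17011761  0.10010147] [ 0.99786477 -0.06432103  0.01103974  0.00261412] [-0.36560277 -0.26770518  0.10709202] 0.0041184971533723864
proj lug (np.float64(256.29585126955334), np.float64(357.47236770658867))
```

View pics/w4.png

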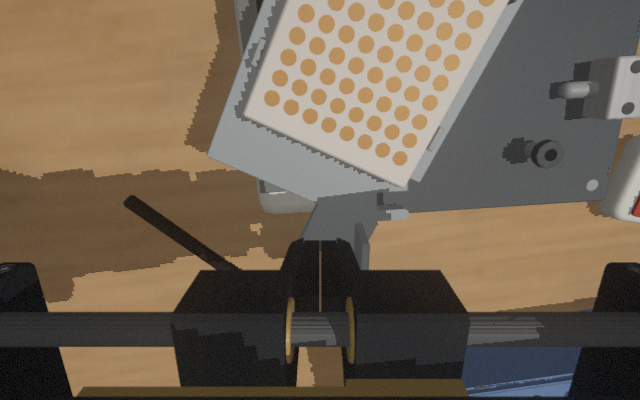

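Request:
move_arm(
  targets=[
    [[0.003, 0.01, 0, -0.006, 0, -0.004, 0], [0.003, 0.01, 0, 0, 0, -0.006, 0], [0, 0, 0, 0, 0, 0, 0]],
  ],
)

```text
clock: 5.2
tool_pos: [0.4577, -0.1706, 0.0921]
eef_rot: [0.998, -0.064, 0.003, 0.001]
contact_force: [-0.6, 0.3, -0.3]
opening: 0.004
```

```bash
cat > st.py <<'E'
from h import *
from scipy.spatial.transform import Rotation as Ro
st=r.get_state(); M=Ro.from_quat(st["eef_rot"]).as_matrix()
t=st["tool_pos"]; p=np.array([.5083,.0179]); th=-.068
print(round(st["clock"],2),"tcp",t.round(4),"F",st["contact_force"].round(1),"xang",np.arctan2(M[1,0],M[0,0]).round(3),"tilt fix wx,wy",(-M[1,2]).round(3),M[0,2].round(3))
e=t[:2]+M[:2,0]/np.hypot(*M[:2,0])*.0175-p
a=np.arctan2(e[1],e[0])-np.arctan2(-176,76); print("contact r",np.hypot(*e).round(4),"ang rel shaker",round(a-th,3),"push dir",round(a+.43,3))
E
python3 st.py
```

```text
5.2 tcp [ 0.4577 -0.1706  0.0921] F [-0.6  0.3 -0.3] xang -0.127 tilt fix wx,wy 0.003 0.007
contact r 0.1936 ang rel shaker -0.512 push dir -0.15
```

Request:
move_arm(
  targets=[
    [[0, 0.003, 0, 0.003, -0.0004, 0, 0], [0, 0.003, 0, 0.003, -0.0004, 0, 0], [0, 0, 0.01, 0.003, -0.0006, 0, 0], [0, 0, 0.015, 0.003, -0.0007, 0, 0]],
  ],
)

```text
clock: 5.6
tool_pos: [0.4686, -0.1727, 0.092]
eef_rot: [0.999, -0.051, -0.002, 0.001]
contact_force: [-2.8, -0.6, 2.3]
opening: 0.004
```

```bash
python3 st.py
```

```text
5.6 tcp [ 0.4686 -0.1727  0.092 ] F [-2.8 -0.6  2.3] xang -0.101 tilt fix wx,wy 0.002 -0.004
contact r 0.1936 ang rel shaker -0.455 push dir -0.093
```

Request:
move_arm(
  targets=[
    [[0, 0, 0.02, 0.0038, -0.0007, 0, 0], [0, 0, 0.02, 0.0038, -0.0007, 0, 0], [0, 0, 0.02, 0.0038, -0.0006, 0, 0], [0, 0, 0.02, 0.0038, -0.0005, 0, 0], [0, 0, 0.02, 0.0038, -0.0004, 0, 0]],
  ],
)

```text
clock: 6.1
tool_pos: [0.4865, -0.1761, 0.092]
eef_rot: [1.0, 0.003, -0.004, 0.001]
contact_force: [-2.8, -0.8, 1.4]
opening: 0.005
```

```bash
python3 st.py
```

```text
6.1 tcp [ 0.4865 -0.1761  0.092 ] F [-2.8 -0.8  1.4] xang 0.006 tilt fix wx,wy 0.002 -0.008
contact r 0.1939 ang rel shaker -0.362 push dir -0.0
```

Request:
move_arm(
  targets=[
    [[0, 0, 0.02, 0.0038, -0.0004, 0.0003, 0], [0, 0, 0.02, 0.0038, -0.0003, 0.0002, 0], [0, 0, 0.02, 0.0038, -0.0002, 0, 0], [0, 0, 0.02, 0.0038, -0.0001, 0, 0], [0, 0, 0.02, 0.0038, 0, 0, 0]],
  ],
)

```text
clock: 6.6
tool_pos: [0.5083, -0.1773, 0.0923]
eef_rot: [0.998, 0.058, -0.003, 0.001]
contact_force: [-1.5, -0.7, 0.2]
opening: 0.005
```

Request:
move_arm(
  targets=[
    [[0, 0, 0.02, 0.0038, 0, 0, 0], [0, 0, 0.02, 0.0038, 0.0001, 0, 0], [0, 0, 0.02, 0.0038, 0.0002, 0, 0], [0, 0, 0.02, 0.0038, 0.0002, 0, 0]],
  ],
)

```text
clock: 7.0
tool_pos: [0.5244, -0.1768, 0.0923]
eef_rot: [0.995, 0.101, -0.004, 0.001]
contact_force: [-2.3, 0.6, 0.5]
opening: 0.006
```

```bash
python3 st.py
```

```text
7.0 tcp [ 0.5244 -0.1768  0.0923] F [-2.3  0.6  0.5] xang 0.203 tilt fix wx,wy 0.003 -0.007
contact r 0.194 ang rel shaker -0.167 push dir 0.195
```

Request:
move_arm(
  targets=[
    [[0, 0, 0.02, 0.0038, 0.0004, 0, 0], [0, 0, 0.02, 0.0038, 0.0005, 0, 0], [0, 0, 0.018, 0.0034, 0.0005, 0, 0], [0, 0, 0.016, 0.003, 0.0005, 0, 0], [0, 0, 0.014, 0.0025, 0.0005, 0, 0]],
  ],
)

```text
clock: 7.5
tool_pos: [0.5426, -0.1743, 0.0923]
eef_rot: [0.989, 0.149, -0.003, 0.002]
contact_force: [-1.0, -0.5, 0.6]
opening: 0.006
```

```bash
python3 st.py
```

```text
7.5 tcp [ 0.5426 -0.1743  0.0923] F [-1.  -0.5  0.6] xang 0.299 tilt fix wx,wy 0.004 -0.006
contact r 0.1939 ang rel shaker -0.073 push dir 0.289
```

Request:
move_arm(
  targets=[
    [[0, 0, 0.011, 0.002, 0.0004, 0, 0], [0, 0, 0.01, 0.002, 0.0004, 0, 0], [0, 0, 0.01, 0.0018, 0.0004, 0, 0], [0, 0, 0.008, 0.0015, 0.0003, 0, 0]],
  ],
)

```text
clock: 7.9
tool_pos: [0.5452, -0.1742, 0.0924]
eef_rot: [0.986, 0.169, -0.008, 0.001]
contact_force: [-5.1, -1.0, 3.9]
opening: 0.005
```

```bash
python3 st.py
```

```text
7.9 tcp [ 0.5452 -0.1742  0.0924] F [-5.1 -1.   3.9] xang 0.339 tilt fix wx,wy 0.005 -0.016
contact r 0.1938 ang rel shaker -0.06 push dir 0.302
```

Request:
move_arm(
  targets=[
    [[0.002, -0.008, 0, 0.0025, 0.0006, 0.001, 0], [0.002, -0.008, 0, 0.0028, 0.0007, 0.0008, 0]],
  ],
)

```text
clock: 8.1
tool_pos: [0.5507, -0.1727, 0.094]
eef_rot: [0.986, 0.169, 0.0, 0.0]
contact_force: [-1.0, -0.7, -0.8]
opening: 0.005
```

```bash
python3 st.py
```

```text
8.1 tcp [ 0.5507 -0.1727  0.094 ] F [-1.  -0.7 -0.8] xang 0.34 tilt fix wx,wy 0.001 0.0
contact r 0.1939 ang rel shaker -0.031 push dir 0.331
```

Request:
move_arm(
  targets=[
    [[0, 0, 0.005, 0.0018, 0.0005, 0.0002, 0], [0, 0, 0.005, 0.0018, 0.0005, 0.0002, 0]],
  ],
)

```text
clock: 8.3
tool_pos: [0.552, -0.1725, 0.094]
eef_rot: [0.985, 0.174, -0.002, 0.0]
contact_force: [-6.4, -2.4, 2.7]
opening: 0.005
```

```bash
python3 st.py
```

```text
8.3 tcp [ 0.552  -0.1725  0.094 ] F [-6.4 -2.4  2.7] xang 0.349 tilt fix wx,wy 0.001 -0.005
contact r 0.194 ang rel shaker -0.025 push dir 0.337
```

Request:
move_arm(
  targets=[
    [[0, -0.003, 0.004, 0.0022, 0.0007, 0.0007, 0], [0, -0.003, 0.003, 0.0025, 0.0008, 0.0006, 0]],
  ],
)

```text
clock: 8.5
tool_pos: [0.5529, -0.1723, 0.0943]
eef_rot: [0.984, 0.177, -0.003, 0.0]
contact_force: [-6.1, -3.6, -1.5]
opening: 0.007
```

```bash
python3 st.py
```

```text
8.5 tcp [ 0.5529 -0.1723  0.0943] F [-6.1 -3.6 -1.5] xang 0.355 tilt fix wx,wy 0.002 -0.006
contact r 0.194 ang rel shaker -0.02 push dir 0.342
```

Request:
move_arm(
  targets=[
    [[0.001, -0.005, 0.002, 0.0027, 0.0009, 0.0003, 0], [0.001, -0.005, 0.002, 0.0029, 0.001, 0.0003, 0]],
  ],
)

```text
clock: 8.7
tool_pos: [0.5538, -0.1721, 0.0939]
eef_rot: [0.984, 0.178, -0.003, -0.0]
contact_force: [-7.3, -2.8, 4.7]
opening: 0.007
```

```bash
python3 st.py
```

```text
8.7 tcp [ 0.5538 -0.1721  0.0939] F [-7.3 -2.8  4.7] xang 0.357 tilt fix wx,wy 0.0 -0.006
contact r 0.194 ang rel shaker -0.015 push dir 0.347
```

Request:
move_arm(
  targets=[
    [[0, -0.006, 0.002, 0.0031, 0.0011, 0.0012, 0], [0, -0.006, 0.002, 0.0033, 0.0012, 0.0008, 0]],
  ],
)

```text
clock: 8.9
tool_pos: [0.5544, -0.1718, 0.0945]
eef_rot: [0.984, 0.179, -0.003, 0.0]
contact_force: [-6.8, -3.6, -2.2]
opening: 0.007
```

```bash
python3 st.py
```

```text
8.9 tcp [ 0.5544 -0.1718  0.0945] F [-6.8 -3.6 -2.2] xang 0.359 tilt fix wx,wy 0.002 -0.006
contact r 0.1939 ang rel shaker -0.011 push dir 0.351
```

Request:
move_arm(
  targets=[
    [[0, -0.006, 0.002, 0.0036, 0.0013, 0.0005, 0], [0, -0.006, 0.002, 0.004, 0.0014, 0.0006, 0]],
  ],
)

```text
clock: 9.1
tool_pos: [0.5556, -0.1716, 0.0941]
eef_rot: [0.984, 0.179, -0.004, 0.001]
contact_force: [-7.6, -3.9, 0.9]
opening: 0.002
```

```bash
python3 st.py
```

```text
9.1 tcp [ 0.5556 -0.1716  0.0941] F [-7.6 -3.9  0.9] xang 0.36 tilt fix wx,wy 0.003 -0.007
contact r 0.194 ang rel shaker -0.005 push dir 0.357
```

Request:
move_arm(
  targets=[
    [[0, -0.007, 0.002, 0.0042, 0.0015, 0.0007, 0], [0, -0.007, 0.002, 0.0044, 0.0016, 0.0007, 0]],
  ],
)

```text
clock: 9.3
tool_pos: [0.5559, -0.1715, 0.0941]
eef_rot: [0.984, 0.179, -0.005, 0.001]
contact_force: [-9.0, -3.9, 2.2]
opening: 0.003
```

```bash
python3 st.py
```

```text
9.3 tcp [ 0.5559 -0.1715  0.0941] F [-9.  -3.9  2.2] xang 0.36 tilt fix wx,wy 0.005 -0.009
contact r 0.1941 ang rel shaker -0.004 push dir 0.358
```

Request:
move_arm(
  targets=[
    [[0, -0.009, 0, 0.0047, 0.0017, 0.0012, 0], [0, -0.009, 0, 0.005, 0.0018, 0.001, 0]],
  ],
)

```text
clock: 9.5
tool_pos: [0.5569, -0.1711, 0.0943]
eef_rot: [0.984, 0.177, -0.005, 0.002]
contact_force: [-7.5, -3.0, -1.9]
opening: 0.005
```

```bash
python3 st.py
```

```text
9.5 tcp [ 0.5569 -0.1711  0.0943] F [-7.5 -3.  -1.9] xang 0.357 tilt fix wx,wy 0.006 -0.008
contact r 0.1941 ang rel shaker 0.002 push dir 0.364
```

Request:
move_arm(
  targets=[
    [[0, -0.009, 0, 0.005, 0.0018, 0.0006, 0], [0, -0.009, 0, 0.0052, 0.0019, 0.0008, 0]],
  ],
)

```text
clock: 9.7
tool_pos: [0.5578, -0.1708, 0.0941]
eef_rot: [0.984, 0.175, -0.005, 0.003]
contact_force: [-11.5, -4.0, 4.1]
opening: 0.006
```

```bash
python3 st.py
python3 - <<'E'
from h import *
s=r.snapshot("wrist"); u=proj(s,tuple(np.array([.5432,-.0587])+R(-.068)@[-.057,-.06])+(.064,)); print(u)
cv2.imwrite("pics/w5.png",cv2.cvtColor(s["frame"],cv2.COLOR_RGB2BGR))
E
```

```text
9.7 tcp [ 0.5578 -0.1708  0.0941] F [-11.5  -4.    4.1] xang 0.353 tilt fix wx,wy 0.008 -0.009
contact r 0.1941 ang rel shaker 0.007 push dir 0.369
(np.float64(90.88813171980397), np.float64(210.85307965791742))
```

View pics/w5.png

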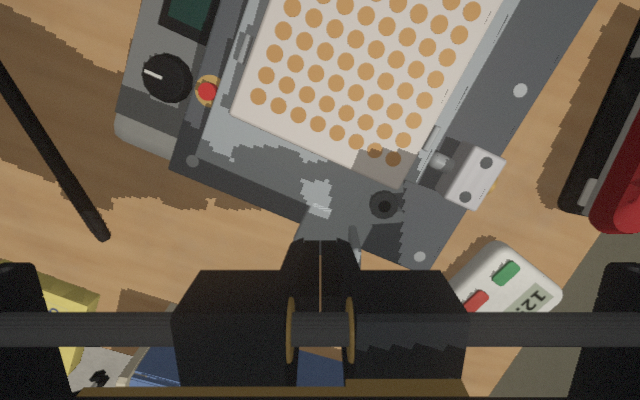

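The wrist view shows the red pin at (90,207), fully exposed in its brass bush just ahead of the carrier's front edge. That means it has popped, so I'll ease off gently and check that it holds.

Request:
move_arm(
  targets=[
    [[0, 0, 0, 0, 0, 0, 0], [0, 0, 0, -0.002, -0.0008, 0, 0], [0, 0, 0, -0.003, -0.001, 0, 0], [0, 0, 0, -0.005, -0.002, 0, 0], [0, 0, 0, -0.008, -0.003, 0, 0]],
  ],
)

```text
clock: 10.25
tool_pos: [0.5436, -0.1764, 0.0947]
eef_rot: [0.984, 0.177, -0.001, 0.004]
contact_force: [0.1, 0.2, 1.1]
opening: 0.005
```

```bash
python3 st.py
python3 - <<'E'
from h import *
s=r.snapshot("wrist"); u=proj(s,tuple(np.array([.5432,-.0587])+R(-.068)@[-.057,-.06])+(.064,)); print(u)
cv2.imwrite("pics/w6.png",cv2.cvtColor(s["frame"],cv2.COLOR_RGB2BGR))
E
```

```text
10.25 tcp [ 0.5436 -0.1764  0.0947] F [0.1 0.2 1.1] xang 0.356 tilt fix wx,wy 0.008 -0.0
contact r 0.1952 ang rel shaker -0.072 push dir 0.29
(np.float64(89.51109605642513), np.float64(243.30284810573306))
```

View pics/w6.png

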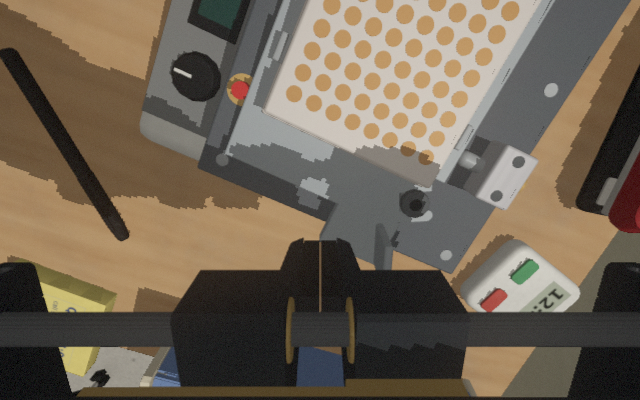

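The carrier stays put with the pin standing in front of it at (89,240) and the tool clear. Next is the button.

Request:
move_arm(
  targets=[
    [[0, 0, 0, -0.005, -0.002, 0.02, 0], [0, 0, -0.08, -0.01, 0.01, 0.035, 0], [0.004, 0, -0.1, -0.015, 0.04, 0.03, 0], [0.004, 0, -0.1, -0.015, 0.045, 0, 0], [0, 0, -0.1, -0.015, 0.045, 0, 0]],
  ],
)

```text
clock: 10.8
tool_pos: [0.4804, -0.0459, 0.1822]
eef_rot: [1.0, -0.028, 0.001, 0.0]
contact_force: [1.5, 0.3, 0.4]
opening: 0.0
```

Request:
move_arm(
  targets=[
    [[0, 0, -0.04, -0.018, 0.04, 0, 0], [0, 0, 0, -0.004, 0.007, -0.01, 0], [0, 0, 0, 0, 0, 0, 0]],
  ],
)

```text
clock: 11.1
tool_pos: [0.4552, 0.0098, 0.1731]
eef_rot: [0.999, -0.044, 0.001, -0.002]
contact_force: [0.2, 0.0, -0.0]
opening: 0.004
```

```bash
python3 st.py
python3 - <<'E'
from h import *
s=r.snapshot("wrist"); print(proj(s,(.4617,.0069,.045)),proj(s,(.5083,.0179,.077)))
for f in r.find_in(s,"start_button_top")[:2]: print(f["score"],f["centre"],ray(s,f["centre"],.045))
for k in ("pivot_stud",):
  for f in r.find_in(s,k)[:2]: print(k,f["score"],f["centre"])
cv2.imwrite("pics/w7.png",cv2.cvtColor(s["frame"],cv2.COLOR_RGB2BGR))
E
```

```text
11.1 tcp [0.4552 0.0098 0.1731] F [ 0.2  0.  -0. ] xang -0.089 tilt fix wx,wy -0.003 0.002
contact r 0.037 ang rel shaker -1.646 push dir -1.284
(np.float64(193.1641659117738), np.float64(328.8709990549364)) (np.float64(186.4090713930528), np.float64(393.7129847068295))
0.7 [196.7, 325.0] [0.45828126 0.00414431 0.045     ]
0.28 [160.1, 415.4] [0.5325065  0.02824867 0.045     ]
pivot_stud 0.88 [160.4, 417.0]
pivot_stud 0.25 [224.3, 451.5]
```

View pics/w7.png

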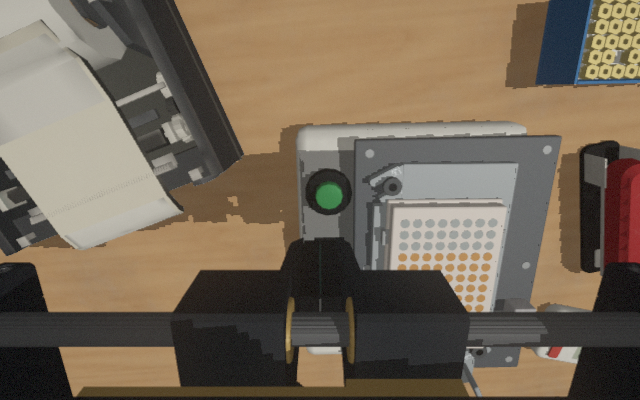

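The button is at (194,329), as predicted at (193,329), and the carrier is square against the platform.

Request:
move_arm(
  targets=[
    [[0, 0, 0, 0.0065, -0.003, -0.03, 0], [0, 0, 0, 0, 0, -0.04, 0], [0, 0, 0, 0, 0, -0.02, 0], [0, 0, 0, 0, 0, -0.008, 0], [0, 0, 0, 0, 0, 0, 0]],
  ],
)

```text
clock: 11.75
tool_pos: [0.4705, -0.0043, 0.0748]
eef_rot: [0.999, -0.053, 0.009, 0.0]
contact_force: [-0.1, -0.1, 0.3]
opening: 0.004
```

```bash
python3 st.py
```

```text
11.75 tcp [ 0.4705 -0.0043  0.0748] F [-0.1 -0.1  0.3] xang -0.106 tilt fix wx,wy 0.001 0.018
contact r 0.0315 ang rel shaker -1.043 push dir -0.681
```

Request:
move_arm(
  targets=[
    [[0, 0.009, 0.01, -0.005, 0.006, 0, 0], [0, 0.008, 0.01, -0.004, 0.005, 0, 0], [0, 0, 0, 0, 0, -0.005, 0], [0, 0, 0, 0, 0, 0, 0]],
  ],
)

```text
clock: 12.15
tool_pos: [0.4628, 0.0068, 0.0725]
eef_rot: [0.999, -0.043, 0.003, 0.001]
contact_force: [0.4, 0.5, -0.2]
opening: 0.003
```

```bash
python3 st.py
```

```text
12.15 tcp [0.4628 0.0068 0.0725] F [ 0.4  0.5 -0.2] xang -0.086 tilt fix wx,wy 0.002 0.005
contact r 0.0308 ang rel shaker -1.487 push dir -1.125
```

Request:
move_arm(
  targets=[
    [[0, 0.003, 0, -0.001, 0, -0.005, 0], [0, 0, 0, 0, 0, -0.005, 0], [0, 0, 0, 0, 0, -0.003, 0], [0, 0, 0, 0, 0, -0.003, 0]],
  ],
)

```text
clock: 12.55
tool_pos: [0.4628, 0.0069, 0.067]
eef_rot: [0.999, -0.044, 0.006, -0.001]
contact_force: [-4.8, 0.6, 37.2]
opening: 0.005
```

```bash
python3 st.py
```

```text
12.55 tcp [0.4628 0.0069 0.067 ] F [-4.8  0.6 37.2] xang -0.087 tilt fix wx,wy -0.001 0.013
contact r 0.0307 ang rel shaker -1.49 push dir -1.128
```

Request:
move_arm(
  targets=[
    [[0, 0, 0, 0, 0, 0.0005, 0]],
  ],
)

```text
clock: 12.65
tool_pos: [0.4628, 0.0069, 0.069]
eef_rot: [0.999, -0.044, 0.007, -0.001]
contact_force: [-0.2, -0.2, 2.5]
opening: 0.004
```

```bash
python3 st.py;python3 - <<'E'
from h import *
s=r.snapshot("wrist");cv2.imwrite("pics/w8.png",cv2.resize(cv2.cvtColor(s["frame"],cv2.COLOR_RGB2BGR)[180:300,230:430],None,fx=4,fy=4))
E
```

```text
12.65 tcp [0.4628 0.0069 0.069 ] F [-0.2 -0.2  2.5] xang -0.087 tilt fix wx,wy -0.002 0.014
contact r 0.0308 ang rel shaker -1.49 push dir -1.128
```

View pics/w8.png

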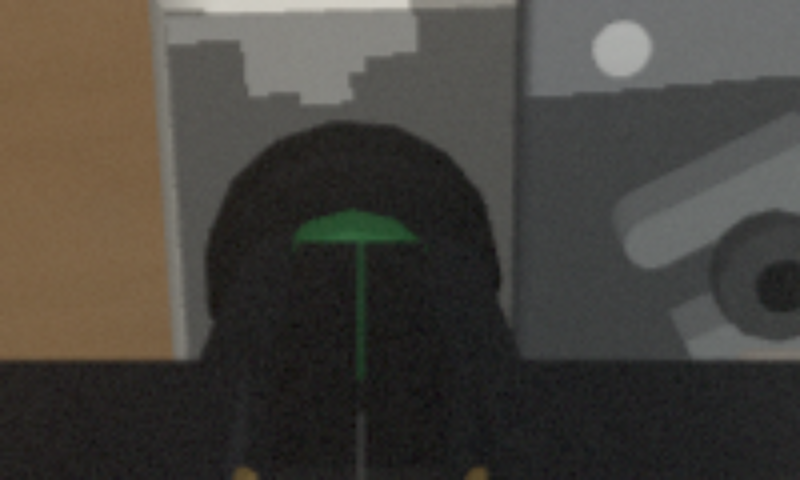

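Request:
move_arm(
  targets=[
    [[0, 0, 0, 0, 0, 0.0008, 0]],
  ],
)

```text
clock: 12.8
tool_pos: [0.4627, 0.0069, 0.0701]
eef_rot: [0.999, -0.044, 0.007, -0.001]
contact_force: [-0.2, 0.8, 2.9]
opening: 0.004
```

Request:
move_arm(
  targets=[
    [[0, 0, 0, 0, 0, 0.0008, 0]],
  ],
)

```text
clock: 12.9
tool_pos: [0.4628, 0.0069, 0.0709]
eef_rot: [0.999, -0.044, 0.007, -0.001]
contact_force: [-0.9, 0.3, 0.9]
opening: -0.0
```

Request:
move_arm(
  targets=[
    [[0, 0, 0, 0, 0, 0.0008, 0]],
  ],
)

```text
clock: 13.0
tool_pos: [0.4628, 0.0069, 0.0715]
eef_rot: [0.999, -0.044, 0.007, -0.001]
contact_force: [0.2, 0.0, 2.5]
opening: 0.005
```

The spring force lasted from about 0.071 to 0.067 m, which is the full 4 mm travel plus the hard stop. I'll let go, clear the arm and verify.

Request:
move_arm(
  targets=[
    [[0, 0, 0, 0, 0, 0.01, 0], [0, 0, 0, 0, 0, 0.04, 0], [0, 0, 0, 0, 0, 0.045, 0], [0, 0, 0, -0.01, 0, 0.045, 0], [0, 0, 0, 0, 0, 0, 0]],
  ],
)

```text
clock: 13.5
tool_pos: [0.4511, 0.0065, 0.2157]
eef_rot: [0.999, -0.044, 0.005, -0.001]
contact_force: [-0.2, 0.0, -0.6]
opening: 0.006
```

```bash
python3 st.py;python3 - <<'E'
from h import *
s=r.snapshot("wrist");print(proj(s,(.4617,.0069,.058)), proj(s,tuple(np.array([.5432,-.0587])+R(-.068)@[-.057,-.06])+(.068,)))
cv2.imwrite("pics/w9.png",cv2.cvtColor(s["frame"],cv2.COLOR_RGB2BGR))
E
```

```text
13.5 tcp [0.4511 0.0065 0.2157] F [-0.2  0.  -0.6] xang -0.089 tilt fix wx,wy -0.003 0.009
contact r 0.0418 ang rel shaker -1.596 push dir -1.234
(np.float64(179.4563274214889), np.float64(330.89703067729346)) (np.float64(299.66044282087785), np.float64(361.97729423047855))
```

View pics/w9.png

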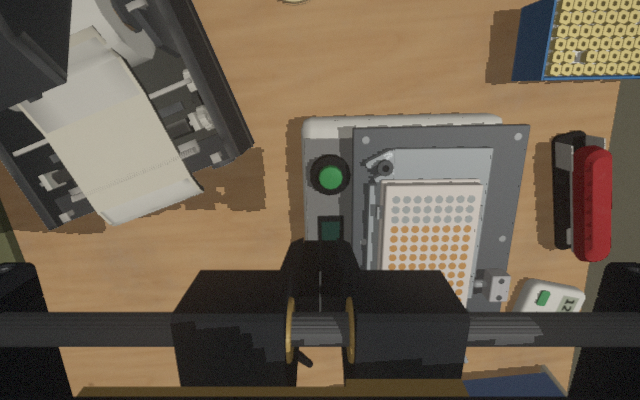

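```bash
python3 -c "
from plant import r
print(r.finish_job())"
```

```text
the job is handed in; nothing more can be done
None
```

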